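# Load two polishing discs into the pockets of a carrier

## Task

Slide each green-faced disc into the round pocket ahead of it on its own side of the white carrier, then press it gently down on its stiff pad until it is fully home, flush with the carrier's top. The discs are too wide to grasp, so push them over the carrier until you feel them drop in; leave the bottle, the jar and the timer where they stand.

Things in the scene. Friction and masses are not known exactly. Their poses are not given: they have to be found in the camera images.
- frame: fixed dark base frame 390 (x) x 462 (y) x 16 mm high; origin at the centre of its underside. In it lies the white carrier, a rimless slab 300 (x) x 440 (y) mm, its flat top 30 mm above the frame's origin, centred in y and parallel to the frame, but clamped anywhere from -30 to +30 mm along the frame's x (not measured: see it or feel it); it does not move
- left_lane (a point): point of the frame at x = +50, y = +110 mm, level with the carrier's top. The left pocket, a round hole 93 mm wide with a 2 mm chamfer, has its centre on the line through this point along the frame's x, anywhere from 30 mm before to 30 mm beyond the point (as far as the carrier is shifted)
- right_lane (a point): the same for the right pocket, at x = +50, y = -110 mm. In each pocket a black pad 82 mm wide is the floor, at the start 6 to 9 mm below the carrier's top; it is friction-held: a disc's weight does not move it, a push of 8 to 12 N does, down to a hard stop 16 mm below the top, and it stays where it is left
- left_disc: loose aluminium disc with a green face, 90 mm in diameter, 16 mm thick, about 0.3 kg, flat on the carrier before the left pocket, up to 30 mm to either side of its line; origin at the centre of its underside, z up. Pushed over the pocket it drops 6 to 9 mm on to the pad and still stands proud; pressed home its face is flush with the carrier's top
- left_disc_top (a point): centre of the left disc's face, 16 mm above its origin
- right_disc: the same disc before the right pocket
- right_disc_top (a point): centre of the right disc's face, 16 mm above its origin
- wash_bottle: loose white bottle with a green cap, 68 mm wide, 170 mm high, origin under its centre; stands on the table to the robot's right of the frame; leave it alone
- jar: loose amber jar with a blue cap, 60 mm wide, 70 mm high, origin under its centre; on the table to the left of the frame; leave it alone
- timer: loose white flat timer 50 x 75 x 22 mm, origin under its centre; on the table to the right of the frame; leave it alone
Things that resemble listed ones, but are neither listed nor needed, are in the scene too. Leave any orange look-alike of the right_disc alone.

How it is judged:
At the end, for the whole second after the job is handed in: Each disc lies in the pocket on its own side (within 4 mm of the pocket's line), level within 0.04 rad, its face flush with the carrier's top (no more than 2 mm above, 3 mm below), and at rest (z of left_disc_top in the frame of frame between 0.027 and 0.032 m and angle between each of left_disc, right_disc's own z axis and vertical below 0.04 rad and y of left_disc in the frame of frame between 0.106 and 0.114 m and x of left_disc in the frame of frame between 0.015 and 0.085 m and linear speed of each of left_disc, right_disc below 0.01 m/s and z of right_disc_top in the frame of frame between 0.027 and 0.032 m and y of right_disc in the frame of frame between -0.114 and -0.106 m and x of right_disc in the frame of frame between 0.015 and 0.085 m); the robot touches nothing.
It fails at once if the left disc is pressed or struck by the fingers with more than 80 N (contact force between the fingers and left_disc above 80 N).
It fails at once if the right disc is pressed or struck by the fingers with more than 80 N (contact force between the fingers and right_disc above 80 N).
It fails at once if the bottle is moved more than 25 mm (distance of wash_bottle from where it was at the start of the episode above 0.025 m).
It fails at once if the jar is moved more than 25 mm (distance of jar from where it was at the start of the episode above 0.025 m).
It fails at once if the timer is moved more than 25 mm (distance of timer from where it was at the start of the episode above 0.025 m).
It also fails if it takes over 58 s, if anything falls off the work surface, if the arm or the gripper's body presses on something with over 40 N, if the wrist force passes 120 N, or if a joint passes its speed limit or range.

## Robot

A 6-joint arm with a two-finger parallel gripper is mounted at the origin on the work surface. World frame = base frame: x ahead of the robot, y to its left, z up, the work surface at z = 0. Lengths are in m, angles in rad, forces in N, time in s.
With the tool pointing down it reaches from about 0.375 to 0.75 m from the base axis. Payload 9 kg.
Tool frame: the origin (TCP) lies midway between the tips of the shut fingers; the grasp point (between the pads) lies 19 mm behind it (grip_point_offset is the z of the grasp point in the tool frame, in m); z points along the fingers, y is the line along which they close (so a half turn about z gives the same grasp; the last joint's range is limited). The gripper opens to 85 mm and grips with 20 to 120 N. Pads are 22 mm wide; open, the fingers measure 114 mm over their backs; the gripper's body (76 mm by 85 mm) begins 54 mm behind the grasp point. The pads swing forward as they close: fully open they stand 13 mm farther back than shut.
Start: joints at [0.93, 0.104, 0.097, 1.564, 0, 1.353], TCP at [0.246, 0.547, 0.197] pointing down, gripper open.
Joint ranges: [-2.99, 2.99], [-0.84, 1.86], [-1.1, 1.16], [-1.84, 2.11], [-1.51, 1.56], [-3.14, 3.14]. Speed limits (rad/s): [2.22, 2.22, 2.57, 3.14, 3.14, 3.14].

## Interface

Orientations are given as a 3x3 rotation matrix whose columns are the frame's x, y, z axes.
In Python, from plant import observe, get_image, finish_job, boxes_of, tip_of, grip_point_offset gives the robot as it stands. The module is installed in compiled form; this text tells all that it offers.
- The arm moves only by the tool move_arm, never from a script. Its arguments are lists of equal length, an entry for each row: "delta_pos": the shift along the tool's x, y, z each as a share of 0.3 m, from -1 to 1, a list of three; "spin": the turn about the tool's z as a share of 90 degrees, from -1 to 1; "grip": the opening, from -1 (shut) to 1 (fully open). A call has 1 to 8 rows; each row is the pose to reach, as a shift and turn from the pose commanded when the call began, along the tool's axes at that moment; what a row does not reach only later rows make up. A row lasts 1/10 s, in which the tool goes at most 50 mm and 8.59 degrees, less where a joint would pass 70% of its speed; a pose out of reach is approached as far as the arm can. A call with a number of a shift or a turn outside -1 to 1 is refused whole. A call with a gripper value outside its range is refused whole. The fingers move at their own pace and stop on an object; "grip_force" is the grip in N (left out, the last holds). Time passes only in rows, so rows that repeat a pose let the fingers close. It gives the time, the measured TCP pose, the force, the opening and the grip force at its end, in the units of the state.
- observe(): the state, without advancing time (a new reading comes with each control period).
- get_image(name): name is "side" or "top" or "wrist"; returns a dict with "frame" (420x560x3 uint8, red, green, blue), "vertical_fov" (degrees; the focal length in pixels is half the picture's height over the tangent of half this angle, whatever the lens; pixels are square), "cx", "cy" (the principal point, pixels), "extrinsics" (4x4, takes a point from camera to world coordinates). Camera axes: x right, y up, looking along -z (the intrinsics and any distortion apply to the point x, -y, -z); pixel columns grow to the right and rows downward; lengths in m; the calibration is good to about 2 mm. The wrist camera is an equidistant fisheye: a pixel r from the principal point sees the ray r / f radians off the axis. A picture is of the moment at which its call begins. There is no depth.
- finish_job(): hands the job in; it is judged then, once.
Trained networks look in a picture, given as the dict that the camera call returned (one of the last four; its "shot" number tells which), for a name from the list of things; names that differ only in an ending like _2 or _b are one class to them, and where a whole thing is asked for, a point or a joint stands for the part that bears it (a point fixed in the world has none). Each returns a list of dicts, best first, with "p" (0 to 1); they miss things now and then, are a little off and sometimes report something else, mostly with a low value. They report only what shows in the picture. A call takes as long as a camera call. They do not tell look-alikes from the thing itself.
- boxes_of(query, picture): "bbox" ([centre column, centre row, width, height] in pixels, round what is visible of it).
- tip_of(query, picture): "centre" ([column, row] in pixels: a listed point, or the origin of a listed thing).
The state is a dict: "clock": time; "q": joint angles; "qd": joint speeds; "joint_torque": joint torques, N m; "tool_pos": TCP position; "tool_rot": TCP orientation; "force": force on the tool from outside, world axes, zero at the start; "moment": the same for the moment, N m; "opening": opening from 0.0 (shut) to 1.0 (fully open); "gripper_force": force on a finger pad.
Only numpy, scipy, OpenCV 4.12 (cv2) and the standard library are available. Lean on these libraries where they do the work, as an engineer would, in place of code of your own. Each camera call takes 0.05 s, during which the arm holds its last target. There are 200 camera calls.

## Working session

There is one attempt and no reset: what is moved stays moved. The work goes in short steps, Python scripts to look and compute and a tool call to move; the robot and the scene stay as the last step left them, time stands still between calls to the robot, and variables do not carry over. Pictures are saved under pics/ and viewed, at most 10 in all, crops included, and the job is handed in when it is done.

Besides the shell and the picture viewer there is one more tool, called after "Call:" as name(argument=value, ...) on one line, values as JSON. move_arm: Moves the arm, as the interface text tells. Shift numbers are shares of 0.3 m and turn numbers shares of 90 degrees, none past 1 either way. Its arguments: {"type":"object","properties":{"delta_pos":{"type":"array"},"spin":{"type":"array"},"grip":{"type":"array"},"grip_force":{"type":"number"}},"required":["delta_pos","spin","grip"]}

```bash
mkdir -p pics; cat > h.py <<'E'
import numpy as np, cv2
from plant import *
def ray(im,uv):
    f=210/np.tan(np.radians(im["vertical_fov"]/2)); E=np.array(im["extrinsics"])
    d=np.array([(uv[0]-im["cx"])/f,-(uv[1]-im["cy"])/f,-1]); return E[:3,3],E[:3,:3]@d
def at_z(im,uv,z):
    o,d=ray(im,uv); return o+d*(z-o[2])/d[2]
def proj(im,p):
    f=210/np.tan(np.radians(im["vertical_fov"]/2)); E=np.array(im["extrinsics"])
    c=E[:3,:3].T@(np.array(p)-E[:3,3]); return im["cx"]+f*c[0]/-c[2], im["cy"]-f*c[1]/-c[2]
E
python3 - <<'E'
from h import *
ims={n:get_image(n) for n in("side","top")}
for n,im in ims.items():
    cv2.imwrite(f"pics/{n}0.png",im["frame"][:,:,::-1]); print(n,im["vertical_fov"],im["cx"],im["cy"],np.round(im["extrinsics"],3).tolist(),[k for k in im])
    for q in["frame","left_lane","right_lane","left_disc_top","right_disc_top","wash_bottle","jar","timer"]:
        print(q,[(np.round(r["centre"],1).tolist(),round(r["p"],2)) for r in tip_of(q,im)][:4])
s=observe();print(s["tool_rot"],s["force"],s["clock"],grip_point_offset)
E
```

```text
side 54.62939653519868 277.87475751364354 209.61322024696793 [[0.754, 0.494, -0.432, -0.066], [-0.656, 0.58, -0.482, -0.621], [0.013, 0.647, 0.762, 1.017], [0.0, 0.0, 0.0, 1.0]] ['frame', 'vertical_fov', 'cx', 'cy', 'extrinsics', 'shot']
frame []
left_lane [([383.2, 333.6], 0.55)]
right_lane []
left_disc_top [([254.7, 166.5], 0.79)]
right_disc_top [([288.7, 209.5], 0.98), ([348.3, 281.1], 0.87), ([364.1, 254.4], 0.84), ([179.3, 209.6], 0.56)]
wash_bottle [([384.6, 335.2], 0.73)]
jar [([203.7, 148.7], 0.76)]
timer [([432.8, 298.4], 0.96), ([381.5, 335.9], 0.17)]
top 51.406858942023014 278.9999009892538 203.91398937315424 [[0.011, 0.981, -0.195, 0.217], [-1.0, 0.011, -0.004, -0.015], [-0.002, 0.195, 0.981, 1.345], [0.0, 0.0, 0.0, 1.0]] ['frame', 'vertical_fov', 'cx', 'cy', 'extrinsics', 'shot']
frame []
left_lane [([229.1, 146.7], 0.91)]
right_lane [([294.3, 157.2], 0.74)]
left_disc_top [([214.0, 177.7], 0.63)]
right_disc_top [([281.4, 195.0], 0.93), ([203.1, 273.6], 0.91), ([368.0, 169.4], 0.55)]
wash_bottle [([428.6, 219.9], 0.74)]
jar [([139.3, 199.0], 0.73)]
timer [([432.2, 160.1], 0.91)]
[[-9.11947734e-01  4.10306379e-01  7.30750125e-05]
 [ 4.10306383e-01  9.11947732e-01  7.27844276e-05]
 [-3.67766770e-05  9.63587380e-05 -9.99999995e-01]] [-0.67737678  0.02800321  0.84054946] 0.9 -0.0187
```

```bash
python3 - <<'E'
import cv2
a=cv2.imread("pics/top0.png")[90:310,100:460]
cv2.imwrite("pics/top0c.png",cv2.resize(a,(800,489),interpolation=cv2.INTER_CUBIC))
E
```

```text
(no output)
```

View pics/top0c.png

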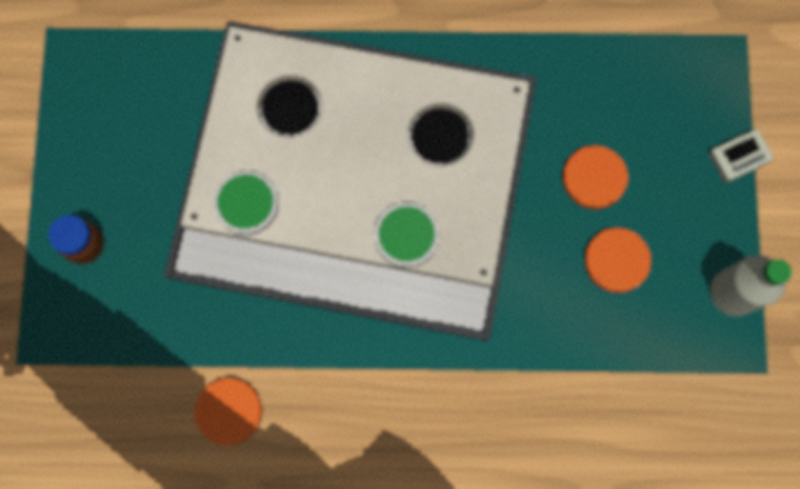

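View pics/side0.png

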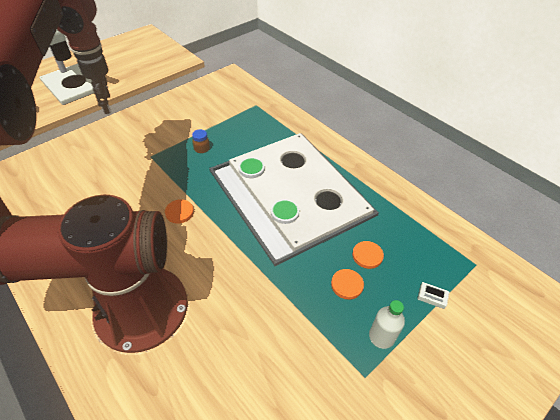

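Both discs (top crop ≈ (246,202) and (407,234)) lie before their pockets ((289,106) and (441,134)); the carrier is yawed about 12°. Orange look-alikes are off the carrier.

```bash
cat > meas.py <<'E'
from h import *
def blobs(im):
    hsv=cv2.cvtColor(im["frame"],cv2.COLOR_RGB2HSV)
    g=cv2.inRange(hsv,(45,90,60),(75,255,255)); b=cv2.inRange(hsv,(0,0,0),(180,255,45))
    out=[]
    for m,z,nm in((g,.046,"green"),(b,.029,"black")):
        n,l,st,c=cv2.connectedComponentsWithStats(m)
        for i in range(1,n):
            if st[i][4]<150: continue
            cnt=max(cv2.findContours((l==i).astype('uint8'),0,1)[0],key=len).reshape(-1,2)
            P=np.array([at_z(im,p,z)[:2] for p in cnt.astype(float)])
            w=np.array([at_z(im,p,z)[:2] for p in np.argwhere(l==i)[:,::-1].astype(float)])
            ctr=w.mean(0); 
            if not(.3<ctr[0]<.9 and abs(ctr[1])<.3): continue
            out.append((nm,np.round(ctr,4).tolist(),np.round(np.ptp(w,axis=0),3).tolist(),np.round(c[i],1).tolist()))
    return out
if __name__=="__main__":
    for n in("top","side"):
        for o in blobs(get_image(n)): print(n,*o)
E
python3 meas.py
```

```text
top green [0.5478, 0.2034] [0.07, 0.071] [209.8, 180.2]
top green [0.5043, -0.0203] [0.072, 0.07] [282.5, 194.8]
top black [0.6918, 0.1482] [0.074, 0.071] [229.9, 137.7]
top black [0.6514, -0.0672] [0.076, 0.073] [297.8, 150.6]
side green [0.5441, 0.2026] [0.074, 0.074] [251.1, 165.8]
side green [0.501, -0.0203] [0.074, 0.076] [284.7, 209.5]
```

```bash
cat > go.py <<'E'
# usage: go.py x y z yaw_of_tool_y_deg  -> shares for move_arm (from measured pose)
import sys; from h import *
s=observe(); R=np.array(s["tool_rot"]); p=np.array(s["tool_pos"])
x,y,z,a=map(float,sys.argv[1:5]); cur=np.degrees(np.arctan2(R[1,1],R[0,1]))
print("t",s["clock"],"pos",p.round(4),"yaw",cur.round(2),"F",np.round(s["force"],1),"open",round(s["opening"],3))
print("delta",np.round(R.T@(np.array([x,y,z])-p)/.3,3),"spin",round(-(a-cur)/90,3))
E
python3 - <<'E'
from h import *
for n in("top","side"):
    im=get_image(n); v=cv2.GaussianBlur(im["frame"].max(2),(3,3),0)
    for P in((.6918,.1482),(.6514,-.0672)):
        # radial half-level crossing around the expected hole
        for z in(.03,.0225):
            pts=[]
            for a in np.linspace(0,2*np.pi,72,endpoint=False):
                rr=np.arange(.02,.06,.0005); uv=np.array([proj(im,(P[0]+r*np.cos(a),P[1]+r*np.sin(a),z)) for r in rr],np.float32)
                pr=cv2.remap(v,uv[:,0].copy(),uv[:,1].copy(),1).ravel().astype(float)
                k=np.argmax(pr>(pr.min()+pr.max())/2); pts.append((P[0]+rr[k]*np.cos(a),P[1]+rr[k]*np.sin(a)))
            c,ax,_=cv2.fitEllipse(np.array(pts,np.float32)*1000); print(n,z,np.round(c,1),np.round(ax,1))
E
python3 go.py .60 .066 .1 70
```

```text
top 0.03 [692.6 148.7] [84.3 85.9]
top 0.0225 [695.3 149.6] [84.7 86.5]
top 0.03 [652.3 -67.8] [85.7 86.3]
top 0.0225 [654.8 -68. ] [86.2 86.9]
side 0.03 [686.  145.2] [83.1 88. ]
side 0.0225 [691.7 150.9] [83.7 88.6]
side 0.03 [645.6 -70.2] [83.9 87.7]
side 0.0225 [651.  -66.1] [84.5 88.2]
t 1.1 pos [0.2462 0.5472 0.1968] yaw 65.78 F [-0.5  0.   0.3] open 1.001
delta [-1.734 -0.979  0.323] spin -0.047
```

Call:
move_arm(delta_pos=[[-1, -0.565, 0], [-1, -0.565, 0], [-1, -0.565, 0], [-1, -0.565, 0], [-1, -0.565, 0], [-1, -0.565, 0], [-1, -0.565, 0], [-1, -0.565, 0]], spin=[-0.047, -0.047, -0.047, -0.047, -0.047, -0.047, -0.047, -0.047], grip=[0.18, 0.18, 0.18, 0.18, 0.18, 0.18, 0.18, 0.18], grip_force=40)

```text
clock: 1.9
tool_pos: [0.453, 0.2655, 0.1966]
tool_rot: [[-0.938, 0.347, 0.001], [0.347, 0.938, -0.001], [-0.001, -0.001, -1.0]]
force: [-0.8, 1.1, 0.0]
opening: 0.591
gripper_force: 0.0
```

```bash
python3 go.py .60 .066 .06 70
```

```text
t 1.9 pos [0.453  0.2655 0.1966] yaw 69.68 F [-0.8  1.1  0. ] open 0.591
delta [-0.69  -0.453  0.456] spin -0.004
```

Call:
move_arm(delta_pos=[[-0.69, -0.45, 0.3], [-0.69, -0.45, 0.3], [-0.69, -0.45, 0.3], [-0.69, -0.45, 0.3], [-0.69, -0.45, 0.3], [-0.69, -0.45, 0.5], [-0.69, -0.45, 0.5], [-0.69, -0.45, 0.5]], spin=[0, 0, 0, 0, 0, 0, 0, 0], grip=[0.18, 0.18, 0.18, 0.18, 0.18, 0.18, 0.18, 0.18])

```text
clock: 2.7
tool_pos: [0.596, 0.0726, 0.044]
tool_rot: [[-0.94, 0.342, -0.006], [0.342, 0.94, 0.001], [0.006, -0.001, -1.0]]
force: [-0.6, 0.3, 0.6]
opening: 0.591
gripper_force: 0.0
```

Call:
move_arm(delta_pos=[[0, 0, 0.01], [0, 0, 0.02], [0, 0, 0.03], [0, 0, 0.03]], spin=[0, 0, 0, 0], grip=[0.18, 0.18, 0.18, 0.18])

```text
clock: 3.1
tool_pos: [0.5988, 0.0724, 0.0385]
tool_rot: [[-0.94, 0.341, 0.001], [0.341, 0.94, 0.0], [-0.001, 0.0, -1.0]]
force: [-0.2, -0.1, -0.5]
opening: 0.59
gripper_force: 0.0
```

Call:
move_arm(delta_pos=[[0, 0, 0.005], [0, 0, 0.01], [0, 0, 0.015], [0, 0, 0.02], [0, 0, 0.025], [0, 0, 0.025]], spin=[0, 0, 0, 0, 0, 0], grip=[0.18, 0.18, 0.18, 0.18, 0.18, 0.18])

```text
clock: 3.7
tool_pos: [0.5984, 0.0719, 0.03]
tool_rot: [[-0.94, 0.342, -0.0], [0.342, 0.94, 0.0], [0.0, 0.0, -1.0]]
force: [0.4, -0.5, -0.0]
opening: 0.592
gripper_force: 0.0
```

Call:
move_arm(delta_pos=[[0, 0, 0.005], [0, 0, 0.01], [0, 0, 0.015], [0, 0, 0.015]], spin=[0, 0, 0, 0], grip=[0.18, 0.18, 0.18, 0.18])

```text
clock: 4.1
tool_pos: [0.5984, 0.0719, 0.0255]
tool_rot: [[-0.94, 0.342, -0.0], [0.342, 0.94, 0.0], [0.0, -0.0, -1.0]]
force: [0.5, -0.7, 0.9]
opening: 0.59
gripper_force: 0.0
```

Call:
move_arm(delta_pos=[[0, 0, 0.005], [0, 0, 0.01], [0, 0, 0.015], [0, 0, 0.015]], spin=[0, 0, 0, 0], grip=[0.18, 0.18, 0.18, 0.18])

```text
clock: 4.5
tool_pos: [0.5984, 0.0719, 0.021]
tool_rot: [[-0.94, 0.342, -0.0], [0.342, 0.94, 0.0], [0.0, -0.0, -1.0]]
force: [-0.3, 0.7, 0.2]
opening: 0.591
gripper_force: 0.0
```

Call:
move_arm(delta_pos=[[0, 0, 0.004], [0, 0, 0.008], [0, 0, 0.012], [0, 0, 0.012]], spin=[0, 0, 0, 0], grip=[0.18, 0.18, 0.18, 0.18])

```text
clock: 4.9
tool_pos: [0.5984, 0.0719, 0.0175]
tool_rot: [[-0.94, 0.342, -0.0], [0.342, 0.94, 0.0], [0.0, -0.0, -1.0]]
force: [0.5, 0.7, 0.5]
opening: 0.586
gripper_force: 0.0
```

Call:
move_arm(delta_pos=[[0, 0, 0.004], [0, 0, 0.008], [0, 0, 0.008]], spin=[0, 0, 0], grip=[0.18, 0.18, 0.18])

```text
clock: 5.2
tool_pos: [0.5985, 0.0719, 0.0151]
tool_rot: [[-0.94, 0.342, -0.0], [0.342, 0.94, 0.0], [0.0, 0.0, -1.0]]
force: [0.6, -0.2, -0.2]
opening: 0.595
gripper_force: 0.0
```

```bash
python3 - <<'E'
from h import *
im=get_image("side"); u,v=map(int,proj(im,observe()["tool_pos"])); print(u,v)
a=im["frame"][v-90:v+50,u-90:u+90,::-1]; cv2.imwrite("pics/s1.png",cv2.resize(a,None,fx=4,fy=4,interpolation=2))
E
```

```text
287 185
```

View pics/s1.png

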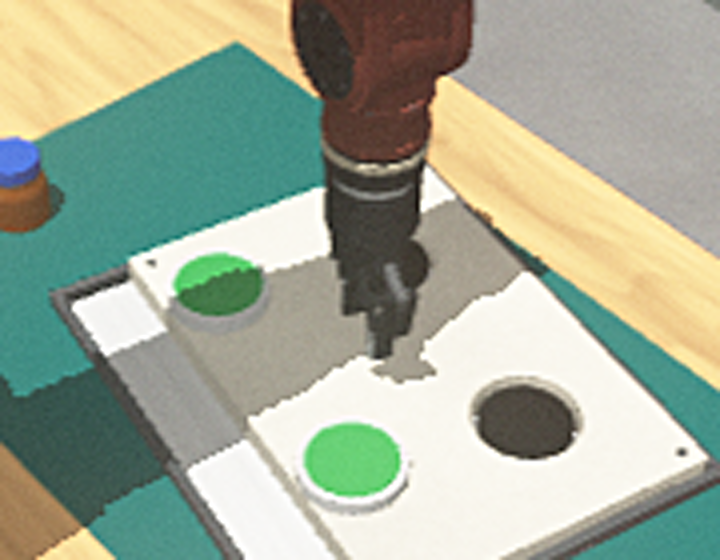

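The tip sits at about crop (382,357) with its shadow almost meeting it, so it is touching or within a mm or two of the carrier; one more small step.

Call:
move_arm(delta_pos=[[0, 0, 0.004], [0, 0, 0.008], [0, 0, 0.008]], spin=[0, 0, 0], grip=[0.18, 0.18, 0.18])

```text
clock: 5.55
tool_pos: [0.5985, 0.0719, 0.0127]
tool_rot: [[-0.94, 0.342, -0.0], [0.342, 0.94, 0.0], [0.0, -0.0, -1.0]]
force: [0.3, -0.2, -0.1]
opening: 0.59
gripper_force: 0.0
```

```bash
python3 - <<'E'
from h import *
im=get_image("side"); s=observe(); p=s["tool_pos"];R=np.array(s["tool_rot"]);print(p,s["opening"],s["force"])
for z in(.02,.025,.03,.035,.04):
  print(z,[np.round(proj(im,(p+R@[a,-.032,0])*[1,1,0]+[0,0,z]),1) for a in(-.011,0,.011)])
E
```

```text
[0.59848599 0.07191881 0.0127676 ] 0.5867750120632611 [-0.39303501  0.31777149  0.15334129]
0.02 [array([294.5, 190.1]), array([291.5, 191. ]), array([288.4, 191.8])]
0.025 [array([294.6, 189.1]), array([291.5, 190. ]), array([288.5, 190.8])]
0.03 [array([294.6, 188.1]), array([291.6, 188.9]), array([288.5, 189.8])]
0.035 [array([294.7, 187.1]), array([291.6, 187.9]), array([288.6, 188.7])]
0.04 [array([294.7, 186. ]), array([291.7, 186.9]), array([288.6, 187.7])]
```

```bash
python3 - <<'E'
from h import *
out=[]
for n in("side","top"):
    im=get_image(n); u,v=map(int,proj(im,observe()["tool_pos"])); print(n,u,v)
    out.append(cv2.resize(im["frame"][v-30:v+20,u-25:u+25,::-1],(400,400),interpolation=0))
cv2.imwrite("pics/s2.png",np.hstack(out))
E
```

```text
side 287 185
top 253 167
```

View pics/s2.png

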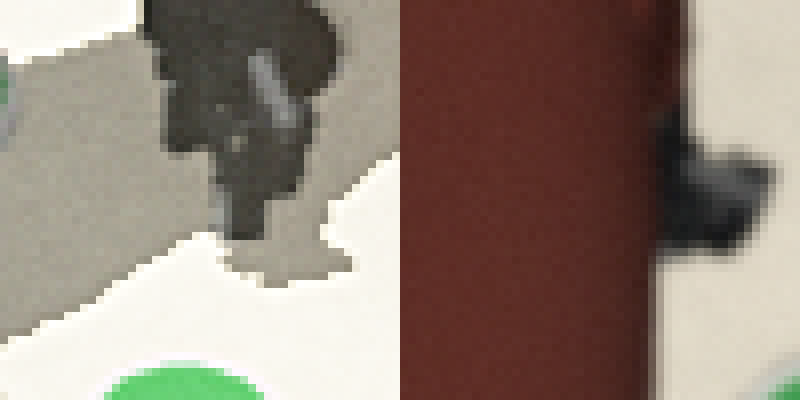

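Call:
move_arm(delta_pos=[[0, 0, 0.005], [0, 0, 0.01], [0, 0, 0.01], [0, 0, 0.01]], spin=[0, 0, 0, 0], grip=[0.18, 0.18, 0.18, 0.18])

```text
clock: 6.1
tool_pos: [0.5985, 0.0719, 0.0098]
tool_rot: [[-0.94, 0.342, -0.0], [0.342, 0.94, 0.0], [0.0, 0.0, -1.0]]
force: [-0.4, 0.6, 0.2]
opening: 0.591
gripper_force: 0.0
```

```bash
python3 - <<'E'
from h import *
s=observe();print({k:np.round(s[k],2).tolist() for k in s})
im=get_image("top")
# frame height check: carrier pictures
for z in (0,.03,.05): print(z,np.round(at_z(im,(229.9,137.7),z),3))
E
```

```text
{'clock': 6.1, 'q': [-0.1, 0.16, -0.18, 1.23, 0.0, 0.25], 'qd': [0.0, -0.0, 0.0, 0.0, 0.0, 0.0], 'joint_torque': [-0.0, -57.02, 48.69, -0.0, -0.0, -0.0], 'tool_pos': [0.6, 0.07, 0.01], 'tool_rot': [[-0.94, 0.34, -0.0], [0.34, 0.94, 0.0], [0.0, 0.0, -1.0]], 'force': [-0.37, 0.56, 0.18], 'moment': [-0.04, -0.06, -0.02], 'gripper_force': 0.0, 'opening': 0.59}
0 [0.702 0.152 0.   ]
0.03 [0.691 0.148 0.03 ]
0.05 [0.684 0.146 0.05 ]
```

```bash
python3 - <<'E'
from h import *
T=get_image("top");S=get_image("side")
def tri(a,b):
    (o1,d1),(o2,d2)=ray(T,a),ray(S,b); d1/=np.linalg.norm(d1);d2/=np.linalg.norm(d2)
    k=np.linalg.lstsq(np.c_[d1,-d2],o2-o1,rcond=None)[0]; p,q=o1+k[0]*d1,o2+k[1]*d2
    return np.round((p+q)/2,4),np.round(p-q,4)
print(tri((209.8,180.2),(251.1,165.8)),tri((282.5,194.8),(284.7,209.5)))
print(T["vertical_fov"],S["vertical_fov"])
for n,im in(("top",T),("side",S)):
    for q in("timer","jar"): print(n,q,[np.round(b["bbox"],1).tolist() for b in boxes_of(q,im)[:1]])
s=observe();p=s["tool_pos"];R=np.array(s["tool_rot"])
v=S["frame"][:,:,:].max(2)
for y in range(176,192): print(y,v[y,284:300])
E
```

```text
(array([0.5474, 0.2045, 0.0429]), array([ 0.0023, -0.0013,  0.0004])) (array([ 0.5036, -0.0196,  0.0438]), array([ 0.0023, -0.0013,  0.0005]))
51.406858942023014 54.62939653519868
top timer [[432.8, 157.7, 26.1, 20.8]]
top jar [[133.8, 198.7, 23.3, 24.2]]
side timer [[433.2, 294.4, 34.5, 27.7]]
side jar [[199.8, 140.1, 18.3, 23.3]]
176 [174 173 172 178 143  86  73  76  75  69  73  71  72  71  68  69]
177 [167 162 167 172 125  73  66  71  77  70  72  72  75  69  65 112]
178 [162 166 168 173 147  88  67  74  74  70  72  73  74  66  59 114]
179 [163 168 164 175 146 123  93  81  78  72  71  74  67  59  65 139]
180 [168 167 164 167 145 153 114  72  76  75  68  92 107 148 167 167]
181 [172 165 170 173 141 154 116  70  67  72  65 141 173 171 169 166]
182 [165 168 167 169 157 167 114  63  74  72  59 148 177 169 171 165]
183 [168 161 165 162 135 151 111  63  72  69  71 154 175 169 171 168]
184 [157 152 248 255 210 135 104  63  68  63  67 144 170 166 166 167]
185 [251 255 255 255 245 177 102  57  82 100 149 175 172 168 164 164]
186 [255 254 252 254 255 255 208 161 173 171 170 169 171 168 164 168]
187 [252 251 251 252 255 231 162 165 171 169 172 164 162 167 169 169]
188 [250 250 251 251 255 222 152 155 160 161 159 162 172 170 168 167]
189 [250 251 250 250 252 255 255 225 148 253 230 162 166 164 161 158]
190 [250 250 250 249 250 250 254 255 255 255 226 150 159 151 149 247]
191 [250 250 249 250 251 250 250 251 252 253 255 255 255 255 255 255]
```

Call:
move_arm(delta_pos=[[0, 0, 0.005], [0, 0, 0.01], [0, 0, 0.015], [0, 0, 0.015]], spin=[0, 0, 0, 0], grip=[0.18, 0.18, 0.18, 0.18])

```text
clock: 6.85
tool_pos: [0.5984, 0.0719, 0.005]
tool_rot: [[-0.94, 0.342, -0.0], [0.342, 0.94, 0.0], [0.0, -0.0, -1.0]]
force: [-0.0, 0.7, -0.3]
opening: 0.59
gripper_force: 0.0
```

Call:
move_arm(delta_pos=[[0, 0, 0.005], [0, 0, 0.01], [0, 0, 0.015], [0, 0, 0.015]], spin=[0, 0, 0, 0], grip=[0.18, 0.18, 0.18, 0.18])

```text
clock: 7.25
tool_pos: [0.5984, 0.0719, 0.0006]
tool_rot: [[-0.94, 0.342, -0.0], [0.342, 0.94, 0.0], [0.0, -0.0, -1.0]]
force: [-0.0, 0.8, -0.2]
opening: 0.587
gripper_force: 0.0
```

```bash
python3 - <<'E'
from h import *
s=observe();print(s["force"],s["tool_pos"])
S=get_image("side");W=get_image("wrist");print(W["vertical_fov"],np.round(W["extrinsics"],3))
a=cv2.resize(S["frame"][150:200,262:312,::-1],(420,420),interpolation=0)
cv2.imwrite("pics/s3.png",np.hstack([a,W["frame"][:,90:470,::-1]]))
E
```

```text
[-0.01246486  0.76548554 -0.19369529] [5.98378289e-01 7.19284309e-02 5.90331938e-04]
65.70646984690485 [[ 0.343 -0.904 -0.257  0.533]
 [ 0.939  0.33   0.094  0.097]
 [-0.    -0.273  0.962  0.177]
 [ 0.     0.     0.     1.   ]]
```

View pics/s3.png

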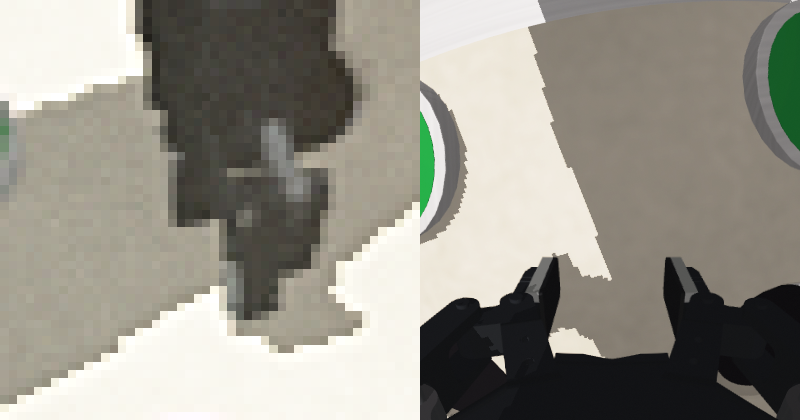

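Call:
move_arm(delta_pos=[[0, 0, 0.004], [0, 0, 0.008], [0, 0, 0.008]], spin=[0, 0, 0], grip=[0.18, 0.18, 0.18])

```text
clock: 7.65
tool_pos: [0.5985, 0.0719, -0.0017]
tool_rot: [[-0.94, 0.342, -0.0], [0.342, 0.94, 0.0], [0.0, 0.0, -1.0]]
force: [0.8, -0.5, 0.2]
opening: 0.59
gripper_force: 0.0
```

Call:
move_arm(delta_pos=[[0, 0, 0.004], [0, 0, 0.008], [0, 0, 0.008]], spin=[0, 0, 0], grip=[0.18, 0.18, 0.18])

```text
clock: 7.95
tool_pos: [0.5984, 0.0719, -0.0041]
tool_rot: [[-0.94, 0.342, -0.0], [0.342, 0.94, 0.0], [0.0, -0.0, -1.0]]
force: [-0.7, 0.2, -0.0]
opening: 0.592
gripper_force: 0.0
```

Call:
move_arm(delta_pos=[[0, 0, 0.004], [0, 0, 0.008], [0, 0, 0.008]], spin=[0, 0, 0], grip=[0.18, 0.18, 0.18])

```text
clock: 8.25
tool_pos: [0.5985, 0.0719, -0.0065]
tool_rot: [[-0.94, 0.342, -0.0], [0.342, 0.94, 0.0], [0.0, 0.0, -1.0]]
force: [-0.2, 0.7, 0.5]
opening: 0.585
gripper_force: 0.0
```

```bash
python3 - <<'E'
from h import *
s=observe();print(s["force"],s["tool_pos"],np.round(s["joint_torque"],2))
S=get_image("side");v=S["frame"].max(2)
for y in range(182,194): print(y,v[y,284:300])
E
```

```text
[-0.17778376  0.65248122  0.48724022] [ 0.59848083  0.07190345 -0.0065273 ] [-1.000e-02 -5.751e+01  4.853e+01 -7.000e-02 -0.000e+00 -0.000e+00]
182 [167 166 169 172 166 114  69  72  73  72  75  72  75  64  69 145]
183 [164 171 162 164 140 128 100  73  74  70  68  68  53  91  96 147]
184 [162 157 152 254 215 144 105  70  76  65  75 151 174 165 166 158]
185 [152 250 255 255 221 142 111  70  70  75  69 150 180 176 168 160]
186 [246 255 255 255 219 122  93  68  73  66  76 151 174 170 169 164]
187 [255 253 252 255 229 131  90  71  78  67  84 147 172 167 168 162]
188 [251 251 251 255 238 144  85  56  54  76 116 163 172 170 167 165]
189 [250 250 251 255 244 172 116 108 147 166 170 169 170 170 169 167]
190 [250 250 250 251 255 255 255 225 254 234 163 169 166 165 171 161]
191 [250 250 249 251 252 252 255 255 255 221 148 155 159 160 156 247]
192 [250 250 250 250 249 249 251 252 253 254 255 255 255 255 255 255]
193 [250 250 250 250 249 250 250 250 251 250 251 252 252 253 251 250]
```

Call:
move_arm(delta_pos=[[0, 0, 0.004], [0, 0, 0.008], [0, 0, 0.008]], spin=[0, 0, 0], grip=[0.18, 0.18, 0.18])

```text
clock: 8.6
tool_pos: [0.5988, 0.0719, -0.0076]
tool_rot: [[-0.94, 0.342, 0.0], [0.342, 0.94, -0.0], [-0.0, 0.0, -1.0]]
force: [-4.4, -0.0, 9.9]
opening: 0.588
gripper_force: 4.8
```

Call:
move_arm(delta_pos=[[0, 0, 0.003], [0, 0, 0.006], [0, 0, 0.006]], spin=[0, 0, 0], grip=[0.18, 0.18, 0.18])

```text
clock: 8.9
tool_pos: [0.5989, 0.0719, -0.0076]
tool_rot: [[-0.94, 0.342, 0.001], [0.342, 0.94, -0.0], [-0.001, -0.0, -1.0]]
force: [-12.2, 0.2, 25.0]
opening: 0.59
gripper_force: 12.1
```

```bash
python3 go.py .483 .2275 .035 70; python3 go.py .483 .2275 -.0025 70
```

```text
t 8.9 pos [ 0.5989  0.0719 -0.0076] yaw 70.02 F [-12.2   0.2  25. ] open 0.59
delta [ 0.54   0.356 -0.143] spin 0.0
t 8.9 pos [ 0.5989  0.0719 -0.0076] yaw 70.02 F [-12.2   0.2  25. ] open 0.59
delta [ 0.54   0.356 -0.018] spin 0.0
```

Call:
move_arm(delta_pos=[[0, 0, -0.15], [0.54, 0.356, -0.15], [0.54, 0.356, -0.15], [0.54, 0.356, -0.15], [0.54, 0.356, -0.15], [0.54, 0.356, -0.15], [0.54, 0.356, -0.027], [0.54, 0.356, -0.027]], spin=[0, 0, 0, 0, 0, 0, 0, 0], grip=[0.18, 0.18, 0.18, 0.18, 0.18, 0.18, 0.18, 0.18])

```text
clock: 9.7
tool_pos: [0.48, 0.2271, -0.0061]
tool_rot: [[-0.94, 0.342, -0.005], [0.342, 0.94, -0.001], [0.005, -0.003, -1.0]]
force: [-1.1, -0.5, -0.3]
opening: 0.589
gripper_force: 0.0
```

```bash
python3 go.py .648 .1667 -.0025 70;python3 meas.py; python3 - <<'E'
from h import *
S=get_image("side");T=get_image("top")
W=get_image("wrist")
a=cv2.resize(S["frame"][130:200,215:285,::-1],(420,420),interpolation=0)
cv2.imwrite("pics/s4.png",np.hstack([a,W["frame"][:,90:470,::-1]]))
E
```

```text
t 9.7 pos [ 0.48    0.2271 -0.0061] yaw 70.03 F [-1.1 -0.5 -0.3] open 0.589
delta [-0.595  0.002 -0.015] spin 0.0
top green [0.5511, 0.1972] [0.07, 0.066] [211.8, 179.2]
top green [0.5043, -0.0202] [0.069, 0.07] [282.5, 194.8]
top black [0.6919, 0.1482] [0.073, 0.071] [229.9, 137.7]
top black [0.555, 0.2459] [0.245, 0.117] [197.1, 179.3]
top black [0.6513, -0.0669] [0.073, 0.073] [297.7, 150.6]
side green [0.5438, 0.2026] [0.074, 0.074] [251.0, 165.8]
side green [0.501, -0.0204] [0.074, 0.075] [284.7, 209.5]
```

View pics/s4.png

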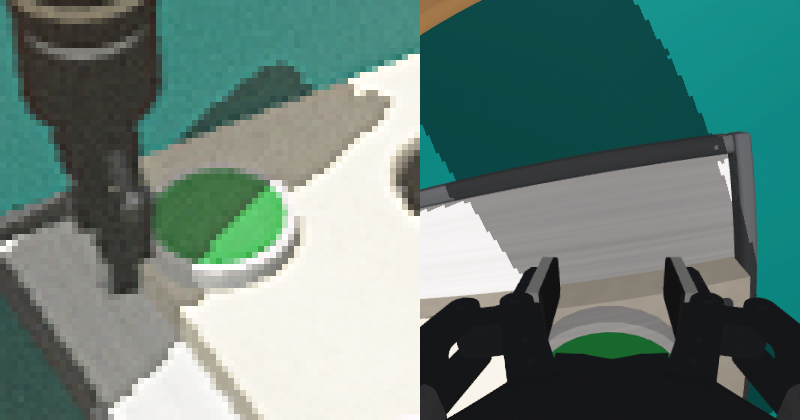

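Call:
move_arm(delta_pos=[[0, 0, 0], [-0.04, 0, 0], [-0.08, 0, 0], [-0.12, 0, 0], [-0.16, 0, 0], [-0.2, 0, 0], [-0.24, 0, 0], [-0.28, 0, 0]], spin=[0, 0, 0, 0, 0, 0, 0, 0], grip=[0.18, 0.18, 0.18, 0.18, 0.18, 0.18, 0.18, 0.18])

```text
clock: 10.75
tool_pos: [0.5628, 0.1985, -0.0025]
tool_rot: [[-0.94, 0.342, -0.0], [0.342, 0.94, 0.0], [0.0, 0.0, -1.0]]
force: [-1.8, -0.0, 2.6]
opening: 0.588
gripper_force: 1.3
```

```bash
python3 go.py .648 .1667 -.0025 70;python3 meas.py|grep green
```

```text
t 10.75 pos [ 0.5628  0.1985 -0.0025] yaw 70.0 F [-1.8 -0.   2.6] open 0.588
delta [-0.303 -0.002  0.   ] spin -0.0
top green [0.6158, 0.1649] [0.064, 0.042] [223.1, 159.1]
top green [0.5042, -0.0202] [0.069, 0.07] [282.5, 194.8]
side green [0.6148, 0.1736] [0.071, 0.071] [272.1, 161.1]
side green [0.5009, -0.0202] [0.074, 0.076] [284.6, 209.5]
```

Call:
move_arm(delta_pos=[[-0.035, 0, 0], [-0.07, 0, 0], [-0.105, 0, 0], [-0.14, 0, 0], [-0.17, 0, 0], [-0.2, 0, 0], [-0.2, 0, 0]], spin=[0, 0, 0, 0, 0, 0, 0], grip=[0.18, 0.18, 0.18, 0.18, 0.18, 0.18, 0.18])

```text
clock: 11.55
tool_pos: [0.6195, 0.1778, -0.0023]
tool_rot: [[-0.939, 0.343, 0.001], [0.343, 0.939, -0.0], [-0.001, 0.0, -1.0]]
force: [-0.1, -1.3, -0.7]
opening: 0.588
gripper_force: 0.0
```

```bash
python3 go.py .6375 .170 -.0025 70;python3 meas.py; python3 - <<'E'
from h import *
W=get_image("wrist");S=get_image("side")
a=cv2.resize(S["frame"][130:200,255:325,::-1],(420,420),interpolation=0)
cv2.imwrite("pics/s5.png",np.hstack([a,W["frame"][:,90:470,::-1]]))
E
```

```text
t 11.55 pos [ 0.6195  0.1778 -0.0023] yaw 69.97 F [-0.1 -1.3 -0.7] open 0.588
delta [-0.065 -0.004  0.001] spin -0.0
top green [0.6734, 0.1418] [0.062, 0.039] [231.2, 141.4]
top green [0.5044, -0.0202] [0.069, 0.07] [282.5, 194.8]
top black [0.7569, 0.1797] [0.219, 0.091] [220.8, 118.4]
top black [0.6421, 0.1625] [0.076, 0.049] [224.9, 152.6]
top black [0.6512, -0.0667] [0.073, 0.073] [297.7, 150.6]
top black [0.399, 0.1507] [0.203, 0.032] [225.9, 229.4]
side green [0.6704, 0.1523] [0.072, 0.069] [288.1, 157.3]
side green [0.5009, -0.0203] [0.074, 0.076] [284.7, 209.5]
```

View pics/s5.png

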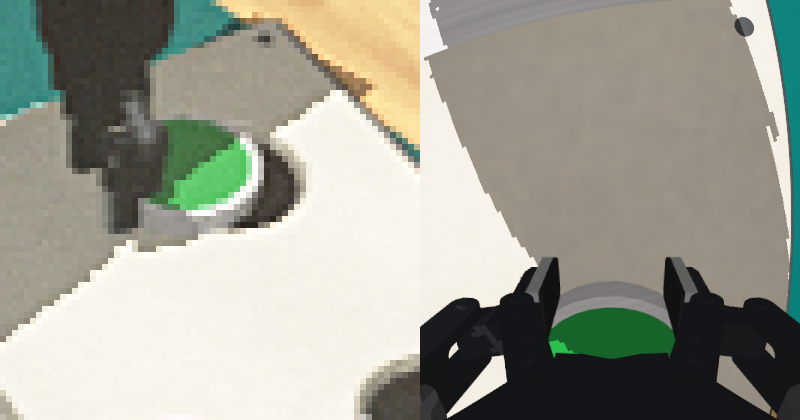

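The disc covers most of the pocket (side crop ≈(205,165) against pocket's dark crescent at (275,190)) and sits centred in the finger cradle; about 20 mm remain.

Call:
move_arm(delta_pos=[[-0.012, 0, 0], [-0.024, 0, 0], [-0.036, 0, 0], [-0.048, 0, 0], [-0.056, 0, 0], [-0.064, 0, 0], [-0.064, 0, 0]], spin=[0, 0, 0, 0, 0, 0, 0], grip=[0.18, 0.18, 0.18, 0.18, 0.18, 0.18, 0.18])

```text
clock: 12.45
tool_pos: [0.6367, 0.1717, -0.0023]
tool_rot: [[-0.94, 0.342, 0.0], [0.342, 0.94, 0.0], [-0.0, 0.0, -1.0]]
force: [-0.4, -1.1, -0.8]
opening: 0.59
gripper_force: 0.1
```

```bash
python3 go.py .6375 .170 -.0025 70;python3 meas.py|grep green
```

```text
t 12.45 pos [ 0.6367  0.1717 -0.0023] yaw 70.0 F [-0.4 -1.1 -0.8] open 0.59
delta [-0.005 -0.004  0.001] spin -0.0
top green [0.6896, 0.1352] [0.059, 0.036] [233.5, 136.5]
top green [0.5044, -0.0203] [0.069, 0.07] [282.5, 194.8]
side green [0.5009, -0.0204] [0.074, 0.075] [284.7, 209.6]
```

Call:
move_arm(delta_pos=[[-0.008, 0, 0], [-0.016, 0, 0], [-0.024, 0, 0], [-0.024, 0, 0]], spin=[0, 0, 0, 0], grip=[0.18, 0.18, 0.18, 0.18])

```text
clock: 12.95
tool_pos: [0.6433, 0.1691, -0.0025]
tool_rot: [[-0.94, 0.342, 0.0], [0.342, 0.94, -0.0], [-0.0, -0.0, -1.0]]
force: [0.4, -0.6, -0.6]
opening: 0.59
gripper_force: 0.1
```

```bash
python3 go.py .6375 .170 -.0025 70;python3 meas.py|grep green; python3 - <<'E'
from h import *
W=get_image("wrist");S=get_image("side")
a=cv2.resize(S["frame"][130:200,255:325,::-1],(420,420),interpolation=0)
cv2.imwrite("pics/s6.png",np.hstack([a,W["frame"][:,90:470,::-1]]))
E
```

```text
t 12.95 pos [ 0.6433  0.1691 -0.0025] yaw 69.99 F [ 0.4 -0.6 -0.6] open 0.59
delta [ 0.019 -0.004 -0.   ] spin -0.0
top green [0.6956, 0.1316] [0.059, 0.036] [234.6, 134.7]
top green [0.5043, -0.0203] [0.069, 0.07] [282.5, 194.8]
side green [0.501, -0.0204] [0.074, 0.075] [284.7, 209.5]
```

View pics/s6.png

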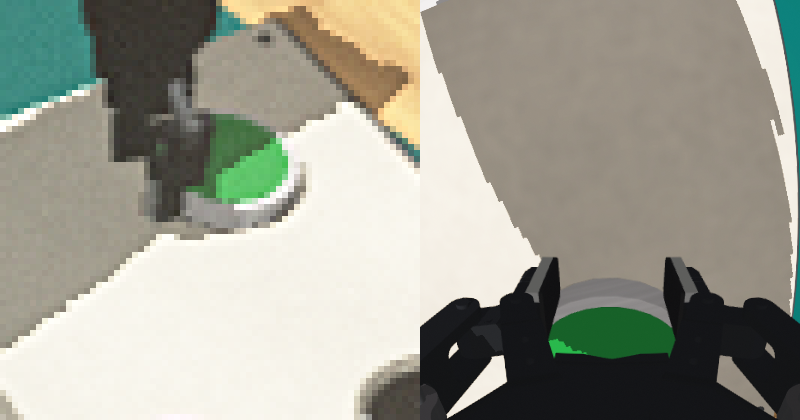

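Call:
move_arm(delta_pos=[[-0.005, 0, 0], [-0.01, 0, 0], [-0.015, 0, 0], [-0.02, 0, 0], [-0.02, 0, 0]], spin=[0, 0, 0, 0, 0], grip=[0.18, 0.18, 0.18, 0.18, 0.18])

```text
clock: 13.65
tool_pos: [0.6488, 0.1673, -0.0024]
tool_rot: [[-0.94, 0.342, 0.0], [0.342, 0.94, 0.0], [0.0, 0.0, -1.0]]
force: [-0.9, 1.1, 0.4]
opening: 0.589
gripper_force: 0.4
```

```bash
sed -i 's/(45,90,60)/(45,90,40)/; s/abs(ctr\[1\])<.3/abs(ctr[1])<.4/' meas.py; python3 meas.py|grep green;python3 go.py .6375 .170 -.0025 70
```

```text
top green [0.5044, -0.0202] [0.069, 0.07] [282.5, 194.8]
side green [0.6919, 0.1348] [0.07, 0.061] [295.9, 157.2]
side green [0.501, -0.0204] [0.074, 0.075] [284.7, 209.5]
t 13.75 pos [ 0.6487  0.1673 -0.0024] yaw 70.01 F [-0.6  0.3  0.2] open 0.592
delta [ 0.038 -0.004  0.   ] spin 0.0
```

Call:
move_arm(delta_pos=[[-0.005, 0, 0], [-0.01, 0, 0], [-0.01, 0, 0]], spin=[0, 0, 0], grip=[0.18, 0.18, 0.18])

```text
clock: 14.05
tool_pos: [0.6502, 0.1665, -0.0028]
tool_rot: [[-0.94, 0.342, -0.003], [0.342, 0.94, 0.0], [0.003, -0.001, -1.0]]
force: [-5.8, 1.2, 1.0]
opening: 0.587
gripper_force: 3.7
```

```bash
python3 meas.py|grep green;python3 go.py .6375 .170 -.0025 70;python3 - <<'E'
from h import *
W=get_image("wrist");S=get_image("side")
a=cv2.resize(S["frame"][130:200,255:325,::-1],(420,420),interpolation=0)
cv2.imwrite("pics/s7.png",np.hstack([a,W["frame"][:,90:470,::-1]]))
E
```

```text
top green [0.5044, -0.0204] [0.069, 0.07] [282.5, 194.8]
side green [0.501, -0.0204] [0.074, 0.076] [284.7, 209.5]
t 14.15 pos [ 0.6502  0.1665 -0.0029] yaw 70.02 F [-5.5  1.6  0.9] open 0.589
delta [ 0.044 -0.004 -0.001] spin 0.0
```

Call:
move_arm(delta_pos=[[0.03, 0, 0], [0.03, 0, -0.12], [0.03, 0, -0.2], [-0.15, 0, -0.2], [-0.15, 0, -0.2], [-0.15, 0, -0.18], [-0.15, 0, -0.15], [-0.15, 0, -0.15]], spin=[0, 0, 0, 0, 0, 0, 0, 0], grip=[0.18, 0.18, 0.18, -1, -1, -1, -1, -1])

```text
clock: 15.05
tool_pos: [0.6918, 0.1514, 0.0407]
tool_rot: [[-0.94, 0.341, -0.003], [0.341, 0.94, 0.0], [0.002, -0.001, -1.0]]
force: [0.0, -0.4, -0.3]
opening: 0.003
gripper_force: 0.0
```

```bash
python3 meas.py|grep green;python3 go.py .694 .150 .02 70;python3 - <<'E'
from h import *
S=get_image("side")
cv2.imwrite("pics/s7.png",cv2.resize(S["frame"][120:220,255:345,::-1],(540,600),interpolation=0))
E
```

```text
top green [0.5043, -0.0203] [0.069, 0.07] [282.5, 194.8]
side green [0.6859, 0.1428] [0.072, 0.073] [293.1, 156.8]
side green [0.5009, -0.0202] [0.074, 0.076] [284.6, 209.5]
t 15.15 pos [0.6928 0.1514 0.0424] yaw 70.04 F [-1.1  0.4 -0.4] open -0.001
delta [-0.006 -0.003  0.075] spin 0.0
```

View pics/s7.png

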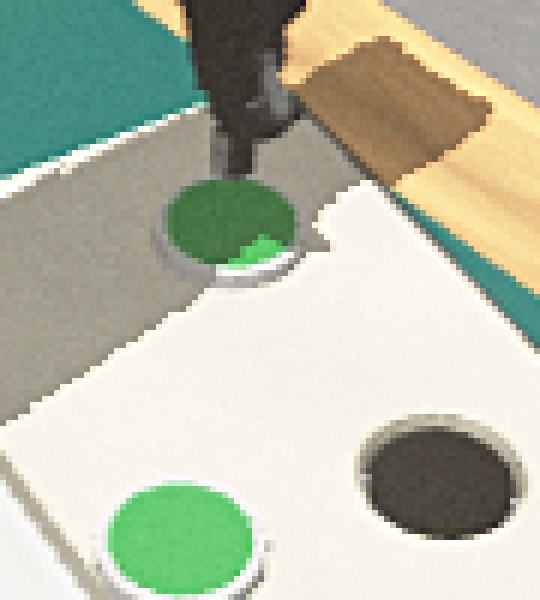

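The left disc has dropped in its pocket, level and still proud (crop ≈(230,225)); the shut fingers hang over it.

Call:
move_arm(delta_pos=[[-0.004, -0.002, 0.03], [-0.004, -0.002, 0.05], [-0.004, -0.002, 0.06], [-0.004, -0.002, 0.067], [-0.004, -0.002, 0.074], [-0.004, -0.002, 0.074]], spin=[0, 0, 0, 0, 0, 0], grip=[-1, -1, -1, -1, -1, -1])

```text
clock: 15.8
tool_pos: [0.6945, 0.1499, 0.0201]
tool_rot: [[-0.94, 0.342, -0.0], [0.342, 0.94, 0.0], [0.0, -0.0, -1.0]]
force: [0.2, -0.1, 0.4]
opening: 0.001
gripper_force: 0.0
```

Call:
move_arm(delta_pos=[[0, 0, 0.006], [0, 0, 0.012], [0, 0, 0.018], [0, 0, 0.018]], spin=[0, 0, 0, 0], grip=[-1, -1, -1, -1])

```text
clock: 16.2
tool_pos: [0.6945, 0.15, 0.0146]
tool_rot: [[-0.94, 0.342, -0.0], [0.342, 0.94, 0.0], [0.0, -0.0, -1.0]]
force: [0.8, -0.3, -0.4]
opening: 0.0
gripper_force: 0.0
```

Call:
move_arm(delta_pos=[[0, 0, 0.005], [0, 0, 0.01], [0, 0, 0.01]], spin=[0, 0, 0], grip=[-1, -1, -1])

```text
clock: 16.5
tool_pos: [0.6945, 0.1499, 0.0117]
tool_rot: [[-0.94, 0.342, -0.0], [0.342, 0.94, 0.0], [0.0, -0.0, -1.0]]
force: [0.3, 0.0, -0.1]
opening: 0.001
gripper_force: 0.0
```

Call:
move_arm(delta_pos=[[0, 0, 0.005], [0, 0, 0.01], [0, 0, 0.01]], spin=[0, 0, 0], grip=[-1, -1, -1])

```text
clock: 16.8
tool_pos: [0.6945, 0.1499, 0.0087]
tool_rot: [[-0.94, 0.342, -0.0], [0.342, 0.94, 0.0], [0.0, -0.0, -1.0]]
force: [-0.0, 0.4, 0.2]
opening: 0.001
gripper_force: 0.0
```

Call:
move_arm(delta_pos=[[0, 0, 0.005], [0, 0, 0.01], [0, 0, 0.01]], spin=[0, 0, 0], grip=[-1, -1, -1])

```text
clock: 17.1
tool_pos: [0.6945, 0.15, 0.0057]
tool_rot: [[-0.94, 0.342, -0.0], [0.342, 0.94, 0.0], [0.0, -0.0, -1.0]]
force: [0.2, -0.5, -0.4]
opening: 0.001
gripper_force: 0.0
```

Call:
move_arm(delta_pos=[[0, 0, 0.005], [0, 0, 0.01], [0, 0, 0.01]], spin=[0, 0, 0], grip=[-1, -1, -1])

```text
clock: 17.4
tool_pos: [0.6949, 0.15, 0.0033]
tool_rot: [[-0.94, 0.342, 0.0], [0.342, 0.94, 0.0], [-0.0, 0.0, -1.0]]
force: [0.4, 0.8, 1.5]
opening: 0.001
gripper_force: 1.2
```

Call:
move_arm(delta_pos=[[0, 0, 0.005], [0, 0, 0.01], [0, 0, 0.015], [0, 0, 0.02], [0, 0, 0.02]], spin=[0, 0, 0, 0, 0], grip=[-1, -1, -1, -1, -1])

```text
clock: 17.9
tool_pos: [0.6948, 0.15, -0.0026]
tool_rot: [[-0.94, 0.342, 0.0], [0.342, 0.94, 0.0], [-0.0, 0.0, -1.0]]
force: [-1.8, -0.8, 4.1]
opening: 0.0
gripper_force: 2.0
```

Call:
move_arm(delta_pos=[[0, 0, 0.004], [0, 0, 0.008], [0, 0, 0.008]], spin=[0, 0, 0], grip=[-1, -1, -1])

```text
clock: 18.2
tool_pos: [0.6949, 0.15, -0.0044]
tool_rot: [[-0.94, 0.342, 0.001], [0.342, 0.94, 0.0], [-0.001, 0.0, -1.0]]
force: [-3.5, -0.7, 8.4]
opening: 0.001
gripper_force: 4.0
```

Call:
move_arm(delta_pos=[[0, 0, 0.005], [0, 0, 0.01], [0, 0, 0.01]], spin=[0, 0, 0], grip=[-1, -1, -1])

```text
clock: 18.5
tool_pos: [0.695, 0.15, -0.0046]
tool_rot: [[-0.94, 0.342, 0.001], [0.342, 0.94, -0.0], [-0.001, 0.0, -1.0]]
force: [-13.8, -1.0, 25.7]
opening: 0.004
gripper_force: 13.3
```

Call:
move_arm(delta_pos=[[0, 0, 0.005], [0, 0, 0.01], [0, 0, 0.01]], spin=[0, 0, 0], grip=[-1, -1, -1])

```text
clock: 18.8
tool_pos: [0.6952, 0.15, -0.0048]
tool_rot: [[-0.94, 0.342, 0.002], [0.342, 0.94, -0.001], [-0.002, 0.0, -1.0]]
force: [-23.3, -2.7, 45.4]
opening: -0.001
gripper_force: 22.5
```

Call:
move_arm(delta_pos=[[0, 0, -0.1], [0, 0, -0.2], [0.632, -0.759, -0.2], [0.632, -0.759, -0.2], [0.632, -0.759, -0.2], [0.632, -0.759, -0.2], [0.632, -0.759, -0.2], [0.632, -0.759, -0.2]], spin=[0, 0, -0.029, -0.029, -0.029, -0.029, -0.029, -0.029], grip=[-1, -1, 0.18, 0.18, 0.18, 0.18, 0.18, 0.18])

```text
clock: 19.6
tool_pos: [0.4368, 0.0003, 0.048]
tool_rot: [[-0.954, 0.298, 0.0], [0.298, 0.954, -0.0], [-0.0, -0.0, -1.0]]
force: [-0.1, -0.8, 1.2]
opening: 0.591
gripper_force: 0.0
```

```bash
python3 go.py .439 .0007 -.0025 72.6;python3 meas.py
```

```text
t 19.6 pos [4.368e-01 3.000e-04 4.800e-02] yaw 72.64 F [-0.1 -0.8  1.2] open 0.591
delta [-0.007  0.004  0.168] spin 0.0
top green [0.6897, 0.1471] [0.069, 0.072] [229.7, 136.5]
top black [0.6596, -0.0683] [0.059, 0.073] [298.2, 148.1]
side green [0.6795, 0.1366] [0.07, 0.074] [293.0, 158.5]
side green [0.5018, -0.0218] [0.074, 0.075] [285.2, 209.7]
```

Call:
move_arm(delta_pos=[[0, 0, 0.12], [0, 0, 0.168], [0, 0, 0.168], [-0.04, 0, 0.168], [-0.08, 0, 0.168], [-0.12, 0, 0.168], [-0.16, 0, 0.168], [-0.2, 0, 0.168]], spin=[0, 0, 0, 0, 0, 0, 0, 0], grip=[0.18, 0.18, 0.18, 0.18, 0.18, 0.18, 0.18, 0.18])

```text
clock: 20.5
tool_pos: [0.4968, -0.0169, -0.0011]
tool_rot: [[-0.955, 0.298, -0.001], [0.298, 0.955, 0.0], [0.001, 0.0, -1.0]]
force: [-2.1, -0.1, -0.5]
opening: 0.594
gripper_force: 0.8
```

```bash
python3 go.py .6087 -.0527 -.0025 72.6;python3 meas.py|grep green
```

```text
t 20.5 pos [ 0.4968 -0.0169 -0.0011] yaw 72.66 F [-2.1 -0.1 -0.5] open 0.594
delta [-0.392 -0.003  0.005] spin 0.001
top green [0.6898, 0.1471] [0.069, 0.072] [229.7, 136.4]
side green [0.5541, -0.0409] [0.064, 0.073] [301.5, 205.0]
```

Call:
move_arm(delta_pos=[[-0.045, 0, 0.005], [-0.09, 0, 0.005], [-0.135, 0, 0.005], [-0.18, 0, 0.005], [-0.22, 0, 0.005], [-0.26, 0, 0.005], [-0.3, 0, 0.005], [-0.3, 0, 0.005]], spin=[0, 0, 0, 0, 0, 0, 0, 0], grip=[0.18, 0.18, 0.18, 0.18, 0.18, 0.18, 0.18, 0.18])

```text
clock: 21.4
tool_pos: [0.5827, -0.0441, -0.0028]
tool_rot: [[-0.954, 0.299, 0.001], [0.299, 0.954, -0.0], [-0.001, 0.0, -1.0]]
force: [0.4, -0.3, 0.4]
opening: 0.585
gripper_force: 0.0
```

```bash
python3 go.py .6087 -.0527 -.0025 72.6;python3 meas.py|grep green
```

```text
t 21.4 pos [ 0.5827 -0.0441 -0.0028] yaw 72.63 F [ 0.4 -0.3  0.4] open 0.585
delta [-0.091 -0.001 -0.001] spin 0.0
top green [0.6898, 0.147] [0.069, 0.072] [229.7, 136.4]
side green [0.6763, 0.1395] [0.07, 0.071] [291.8, 158.4]
side green [0.6401, -0.0694] [0.063, 0.067] [327.0, 197.1]
```

Call:
move_arm(delta_pos=[[-0.02, 0, 0], [-0.035, 0, 0], [-0.05, 0, 0], [-0.06, 0, 0], [-0.07, 0, 0], [-0.08, 0, 0], [-0.088, 0, 0], [-0.088, 0, 0]], spin=[0, 0, 0, 0, 0, 0, 0, 0], grip=[0.18, 0.18, 0.18, 0.18, 0.18, 0.18, 0.18, 0.18])

```text
clock: 22.3
tool_pos: [0.6072, -0.052, -0.0033]
tool_rot: [[-0.954, 0.299, 0.0], [0.299, 0.954, 0.0], [-0.0, 0.0, -1.0]]
force: [-0.8, 0.1, 0.7]
opening: 0.592
gripper_force: 0.4
```

Call:
move_arm(delta_pos=[[-0.005, 0, 0], [-0.01, 0, 0], [-0.01, 0, 0]], spin=[0, 0, 0], grip=[0.18, 0.18, 0.18])

```text
clock: 22.6
tool_pos: [0.6094, -0.0526, -0.0034]
tool_rot: [[-0.954, 0.299, -0.001], [0.299, 0.954, 0.0], [0.001, 0.0, -1.0]]
force: [-3.7, 1.6, 1.9]
opening: 0.593
gripper_force: 1.9
```

Call:
move_arm(delta_pos=[[-0.005, 0, 0], [-0.005, 0, 0]], spin=[0, 0], grip=[0.18, 0.18])

```text
clock: 22.8
tool_pos: [0.6098, -0.0527, -0.0037]
tool_rot: [[-0.954, 0.299, -0.003], [0.299, 0.954, 0.001], [0.003, -0.0, -1.0]]
force: [-8.9, 1.8, 3.5]
opening: 0.594
gripper_force: 4.1
```

Call:
move_arm(delta_pos=[[0.03, 0, 0], [0.03, 0, -0.12], [0.03, 0, -0.2], [-0.155, 0, -0.2], [-0.155, 0, -0.2], [-0.155, 0, -0.15], [-0.155, 0, -0.15], [-0.155, 0, -0.15]], spin=[0, 0, 0, 0, 0, 0, 0, 0], grip=[0.18, 0.18, 0.18, -1, -1, -1, -1, -1])

```text
clock: 23.6
tool_pos: [0.6543, -0.0666, 0.0409]
tool_rot: [[-0.954, 0.299, -0.001], [0.299, 0.954, 0.001], [0.001, 0.0, -1.0]]
force: [0.2, 0.8, 1.2]
opening: -0.002
gripper_force: 0.0
```

```bash
python3 go.py .6556 -.067 .01 72.6;python3 meas.py|grep green
```

```text
t 23.6 pos [ 0.6543 -0.0666  0.0409] yaw 72.63 F [0.2 0.8 1.2] open -0.002
delta [-0.005 -0.     0.103] spin 0.0
top green [0.6899, 0.147] [0.069, 0.072] [229.7, 136.4]
side green [0.6795, 0.1366] [0.07, 0.071] [293.0, 158.5]
side green [0.6444, -0.0738] [0.072, 0.073] [328.9, 197.2]
```

Call:
move_arm(delta_pos=[[-0.003, 0, 0.04], [-0.003, 0, 0.07], [-0.003, 0, 0.085], [-0.003, 0, 0.095], [-0.003, 0, 0.1], [-0.003, 0, 0.105], [-0.003, 0, 0.11], [-0.003, 0, 0.11]], spin=[0, 0, 0, 0, 0, 0, 0, 0], grip=[-1, -1, -1, -1, -1, -1, -1, -1])

```text
clock: 24.5
tool_pos: [0.6565, -0.0674, 0.0087]
tool_rot: [[-0.954, 0.299, 0.0], [0.299, 0.954, 0.0], [-0.0, 0.0, -1.0]]
force: [-0.2, -1.0, -0.2]
opening: -0.001
gripper_force: 0.0
```

Call:
move_arm(delta_pos=[[0, 0, 0.005], [0, 0, 0.01], [0, 0, 0.015], [0, 0, 0.02], [0, 0, 0.025], [0, 0, 0.025]], spin=[0, 0, 0, 0, 0, 0], grip=[-1, -1, -1, -1, -1, -1])

```text
clock: 25.1
tool_pos: [0.6565, -0.0674, 0.0014]
tool_rot: [[-0.954, 0.299, 0.0], [0.299, 0.954, 0.0], [-0.0, 0.0, -1.0]]
force: [-1.1, 0.6, 2.6]
opening: 0.002
gripper_force: 1.3
```

Call:
move_arm(delta_pos=[[0, 0, 0.005], [0, 0, 0.01], [0, 0, 0.01]], spin=[0, 0, 0], grip=[-1, -1, -1])

```text
clock: 25.4
tool_pos: [0.6565, -0.0674, -0.0016]
tool_rot: [[-0.954, 0.299, 0.0], [0.299, 0.954, -0.0], [-0.0, 0.0, -1.0]]
force: [-1.1, 0.7, 3.9]
opening: -0.0
gripper_force: 1.8
```

Call:
move_arm(delta_pos=[[0, 0, 0.005], [0, 0, 0.01], [0, 0, 0.015], [0, 0, 0.015]], spin=[0, 0, 0, 0], grip=[-1, -1, -1, -1])

```text
clock: 25.8
tool_pos: [0.6566, -0.0674, -0.0045]
tool_rot: [[-0.954, 0.299, 0.0], [0.299, 0.954, -0.0], [-0.001, -0.0, -1.0]]
force: [-7.7, 2.2, 15.1]
opening: -0.0
gripper_force: 7.8
```

Call:
move_arm(delta_pos=[[0, 0, 0.005], [0, 0, 0.01], [0, 0, 0.01]], spin=[0, 0, 0], grip=[-1, -1, -1])

```text
clock: 26.1
tool_pos: [0.6568, -0.0675, -0.0047]
tool_rot: [[-0.954, 0.298, 0.001], [0.298, 0.954, -0.001], [-0.001, -0.001, -1.0]]
force: [-18.8, 4.4, 35.9]
opening: -0.002
gripper_force: 18.2
```

Hard stop at the same height as the left one. Lift well clear and verify.

Call:
move_arm(delta_pos=[[0, 0, -0.15], [0, 0, -0.3], [0, 0, -0.5], [0, 0, -0.5], [0.6, 0, -0.5], [0.6, 0, -0.5], [0.6, 0, -0.5], [0.6, 0, -0.5]], spin=[0, 0, 0, 0, 0, 0, 0, 0], grip=[-1, -1, -1, -1, -1, -1, -1, -1])

```text
clock: 26.9
tool_pos: [0.4821, -0.0125, 0.1398]
tool_rot: [[-0.954, 0.298, -0.001], [0.298, 0.954, 0.001], [0.001, 0.0, -1.0]]
force: [0.2, 0.1, 1.0]
opening: -0.004
gripper_force: 0.0
```

```bash
sed -i 's/(g,.046/(g,.030/' meas.py; python3 meas.py|grep green; python3 - <<'E'
from h import *
S=get_image("side")
cv2.imwrite("pics/s8.png",cv2.resize(S["frame"][130:240,215:385,::-1],(800,518),interpolation=0))
E
```

```text
top green [0.6956, 0.1491] [0.07, 0.073] [229.7, 136.4]
side green [0.696, 0.1429] [0.069, 0.065] [295.0, 158.9]
side green [0.6521, -0.0676] [0.074, 0.076] [328.7, 198.3]
```

View pics/s8.png

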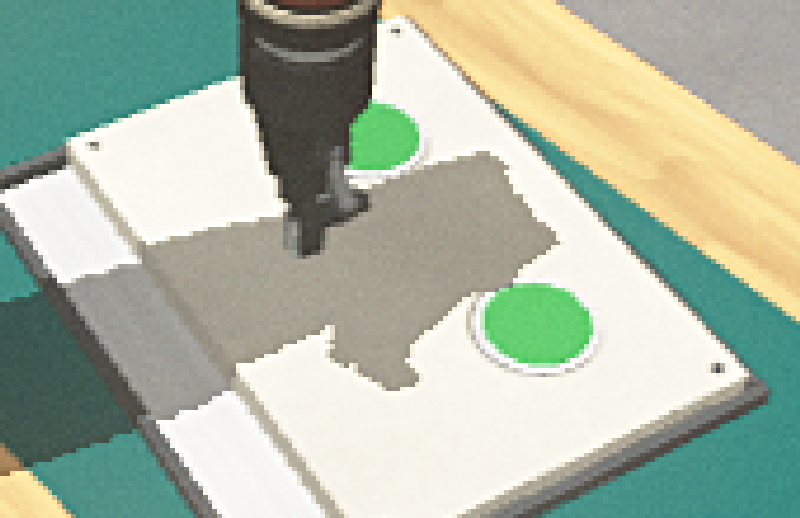

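Both discs (crop ≈(380,138) and (537,325)) lie flush in their pockets, and the gripper hangs clear.

```bash
python3 -c "
from plant import finish_job; print(finish_job())"
```

```text
the job is handed in; nothing more can be done
None
```

Both discs were pushed into their pockets and pressed to the hard stop; they look flush in the last image, with the gripper clear. The job is handed in, and `finish_job()` returned no verdict.

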